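Assemble the filter holder on its foot

ROBOT

A 6-joint arm with a two-finger parallel gripper is mounted at the origin on a cart in front of the work surface, level with it; the furniture and walls round the work are solid. World frame = base frame: x ahead of the robot, y to its left, z up, the work surface at z = 0. Lengths are in mm, angles in rad, forces in N, time in s.
With the tool pointing down it reaches from about 400 to 825 mm from the base axis. Payload 7 kg.
Tool frame: the origin (TCP) lies at the very end of the fingers, on their centre line; the grasp point (between the pads) lies 19 mm behind it; z points along the fingers, y is the line along which they close (so a half turn about z gives the same grasp; the last joint's range is limited). The gripper opens to 88 mm and grips with 3 to 60 N. Pads are 19 mm wide; open, the fingers measure 130 mm over their backs; the gripper's body (78 mm by 193 mm) begins 47 mm behind the grasp point.
Start: joints at [1.559, 0.359, 0.012, 0, -1.224, -0.288], TCP at [199.356, 644.866, 226.561] pointing down, gripper open.
Joint ranges: [-3.07, 3.07], [-1.43, 2.12], [-1.02, 1.25], [-3.03, 1.67], [-3.05, -0], [-3.03, 3.03]. Speed limits (rad/s): [2.39, 2.39, 3.01, 3.14, 3.14, 3.14].

INTERFACE

Orientations are given as a unit quaternion [x, y, z, w].
In Python, from plant import bot gives the robot as it stands. Calls block until the motion is done:
- bot.move_ptp(position, orientation): joint-space move of the TCP to a pose.
- bot.line_to(position, velocity=150, ori=None): straight line of the TCP; ori=None keeps the orientation; velocity is the mean speed in mm/s.
- bot.move_joints(angles): joint-space move.
- bot.move_gripper(opening, force=None): finger opening in mm; force is the grip in N (None keeps the last); returns when the fingers have stopped.
- bot.pause(seconds).
- bot.solve_ik(position, orientation): joint angles nearest the present ones, or None.
- bot.read_state(): the state.
- bot.camera(name): name is "scene" or "top" or "wrist"; returns the picture (480x640x3 uint8, red, green, blue); there is no depth.
- bot.get_calibration(name): a dict with "fx", "fy", "cx", "cy" (pixels), "view" (4x4, takes a point from world to camera coordinates); the wrist camera has in their place "T_tool_cam" (4x4, takes a point from camera to tool coordinates, whose origin is the TCP and whose axes are the flange's). Camera axes: x right, y up, looking along -z (the intrinsics and any distortion apply to the point x, -y, -z); pixel columns grow to the right and rows downward; lengths in mm; the calibration is good to about 2 mm. The wrist camera is an equidistant fisheye: a pixel r from the principal point sees the ray r / f radians off the axis. A picture is of the moment at which its call begins: read the wrist's pose just before it. get_calibration takes no time and is no camera call.
A pose or a line that the arm cannot do raises bot.Unreachable and nothing moves.
- bot.close_job(): hands the job in; it is judged then, once.
The state is a dict: "t": time; "joint_pos": joint angles; "qvel": joint speeds; "tau": joint torques, N m; "tcp_pos": TCP position; "eef_rot": TCP orientation; "contact_force": force on the tool from outside, world axes, zero at the start; "moment": the same for the moment, N m; "width": finger opening in mm; "finger_force": force on a finger pad.
Only numpy, scipy, OpenCV 4.12 (cv2) and the standard library are available. Lean on these libraries where they do the work, as an engineer would, in place of code of your own. Each camera call takes 0.05 s, during which the arm holds its last target. There are 200 camera calls.

TASK

Assemble the steel filter holder on the round grey foot, from the bottom up: first stand the receiver cup in the foot's recess, then set the perforated disc into the cup's mouth, then stand the funnel, narrow end down, in the rim of the disc, and last put the lid on the funnel. Every part must sit fully down and level in the one below it, and the timer, the specimen cup and the petri dish standing around must not be disturbed.

Things in the scene. Friction and masses are not known exactly. Their poses are not given: they have to be found in the camera images.
- foot: Round grey foot fixed to the desk, 100 mm in diameter, with a raised ring round a shallow recess. The recess is 68 mm in diameter, its floor 6 mm above the desk, the ring's top 12.5 mm above the desk (ring outside diameter 80 mm). Origin: centre of its underside, on the desk; z up.
- receiver: Receiver cup: steel, closed bottom, open top, 58 mm diameter, 50 mm high, wall 4 mm, lower edge chamfered to 52 mm. A hose nozzle 10 mm thick sticks out along its own +x at 30 mm height to 43 mm from the axis; grip the cup across its y axis. Upright. Origin: centre of underside; z up. Seated on the recess floor (6 mm above the foot's origin), nozzle pointing any way.
- support_disc: Perforated disc: low steel disc, dark holes on top, 20 mm high. Spigot below 36 mm diameter widening to 44, 6 mm high; flange 64 mm diameter from 6 to 14 mm; rim, same outer diameter, to 20 mm, round a recess 53 mm wide with floor at 14 mm. Lies spigot down. Origin: centre of the spigot's underside; z up. Seated, flange on the cup's rim: its origin 44 mm above the cup's origin.
- funnel: Funnel: straight steel tube open at both ends, 54 mm diameter, 70 mm high, bore 46 mm at the top; lowest 8 mm is a narrower foot, 39 mm diameter widening to 45. Taller than the cup, no nozzle. Stands foot down. Origin: centre of underside; z up. Seated, foot on the perforated face inside the disc's rim: its origin 14 mm above the disc's origin.
- lid: Lid: steel plate 58 mm diameter with a black knob, 32 mm high in all. Spigot below 30 mm diameter widening to 38, 6 mm high; plate from 6 to 12 mm; knob 18 mm diameter from 12 to 32 mm. Lies spigot down. Origin: centre of the spigot's underside; z up. Seated, plate on the funnel's top edge: its origin 64 mm above the funnel's origin.
- timer: Bystander: square wind-up bench timer, 64 x 64 mm, 40 mm high, with a red dial. Loose; leave it alone. Origin: centre of its underside.
- cup: Bystander: white plastic specimen cup with a snap lid, 64 x 58 mm, 50 mm high. Loose; leave it alone. Origin: on its underside, near the centre.
- dish: Bystander: flat pale petri dish, 60 mm in diameter, 14 mm high. Loose; leave it alone. Origin: centre of its underside.
Mind the look-alikes: they are no part of the job. Leave any blue look-alike of the lid alone.

How it is judged:
By the outcome, as a careful person would: the job done as asked, in the order asked, and still so for the second after the job is handed in, with the robot touching nothing.
It also fails if it takes over 115 s, if anything falls off the work surface, if the arm or the gripper's body presses on something with over 40 N, if the wrist force passes 120 N, or if a joint passes its speed limit or range.

## Working session

There is one attempt and no reset: what is moved stays moved. The work goes in short steps, each a Python script; the robot and the scene stay as the last script left them, time stands still between calls to the robot, and variables do not carry over. Pictures are saved under pics/ and viewed, at most 14 in all, crops included, and the job is handed in when it is done.

```bash
ls; mkdir -p pics
python3 - <<'E'
from plant import bot
import cv2,numpy as np
for n in("scene","top","wrist"):
    cv2.imwrite(f"pics/{n}0.png",bot.camera(n)[:,:,::-1])
    c=bot.get_calibration(n);print(n,{k:np.round(v,4).tolist() for k,v in c.items()})
print(bot.read_state())
E
```

```text
pics
scene {'fx': 561.9223, 'fy': 561.9223, 'cx': 321.2621, 'cy': 229.3574, 'view': [[0.5044, -0.8635, -0.003, -286.8728], [0.4283, 0.2471, 0.8692, -286.9854], [-0.7498, -0.4397, 0.4944, -1151.4056], [0.0, 0.0, 0.0, 1.0]]}
top {'fx': 469.494, 'fy': 469.494, 'cx': 318.5851, 'cy': 238.4995, 'view': [[-0.1074, -0.9942, -0.0006, 54.2985], [0.9735, -0.1053, 0.2032, -551.221], [-0.2021, 0.0212, 0.9791, -1179.4068], [0.0, 0.0, 0.0, 1.0]]}
wrist {'fx': 371.6483, 'fy': 371.6483, 'cx': 313.6296, 'cy': 237.2768, 'T_tool_cam': [[-0.0006, 0.9533, 0.3021, 81.7608], [1.0, 0.0007, -0.0003, -1.1119], [-0.0005, 0.3021, -0.9533, -157.9954], [0.0, 0.0, 0.0, 1.0]]}
{'t': 0.15, 'joint_pos': array([ 1.55910102e+00,  3.59225578e-01,  1.12600628e-02, -2.47660006e-04,
       -1.22410516e+00, -2.88101935e-01]), 'qvel': array([ 0.0004518 , -0.00217447,  0.00134684,  0.00012424,  0.000348  ,
       -0.00044503]), 'tau': array([-9.51425900e-04, -5.83281112e+01,  2.93290883e+01,  7.00127676e+00,
        8.81067419e-03, -1.15133162e-04]), 'tcp_pos': array([199.26329524, 644.52353063, 225.83305427]), 'eef_rot': array([ 9.88779720e-01, -1.49379537e-01, -2.75459615e-05,  6.47138424e-04]), 'contact_force': array([-0.13434035, -0.67984481, -0.97072573]), 'moment': array([ 0.04220457, -0.00566304,  0.05455018]), 'finger_force': 0.0, 'width': 87.5050956380248}
```

View pics/top0.png

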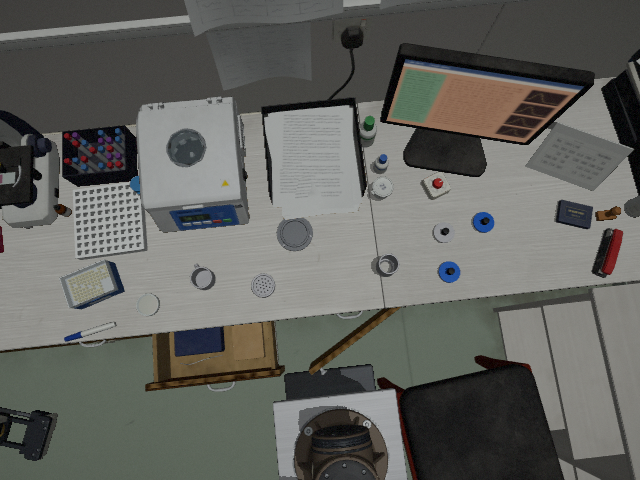

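View pics/scene0.png

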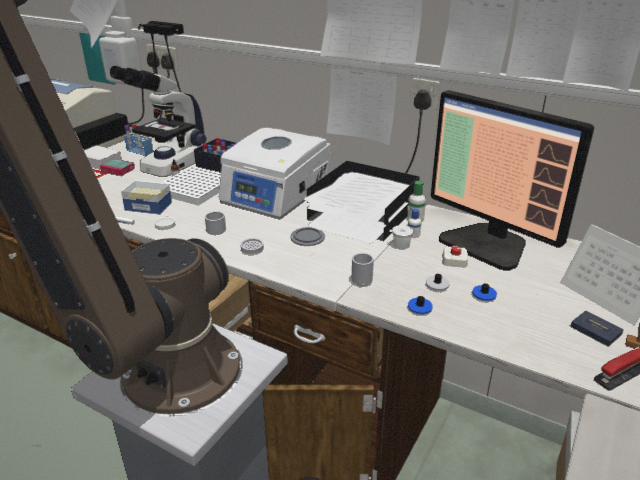

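The top view shows the receiver at (203,278) with its nozzle toward (197,266). The disc is at (263,286), the foot at (295,234), the funnel at (387,265) and the real (white) lid at (443,232). The blue look-alikes are at (483,222) and (449,271). The scene view agrees. I'll get rough positions by casting rays from the top view, then look closer with the wrist camera.

```bash
cat > h.py <<'E'
from plant import bot
import cv2,numpy as np
from scipy.spatial.transform import Rotation as R
def ray(n,px,st=None):
    c=bot.get_calibration(n);u=(px[0]-c["cx"])/c["fx"];v=(px[1]-c["cy"])/c["fy"]
    if n=="wrist":
        r=np.hypot(u,v)+1e-12;d=np.array([np.sin(r)*u/r,-np.sin(r)*v/r,-np.cos(r)])
        T=np.eye(4);T[:3,:3]=R.from_quat(st["eef_rot"]).as_matrix();T[:3,3]=st["tcp_pos"];T=T@c["T_tool_cam"]
    else: d=np.array([u,-v,-1]);T=np.linalg.inv(c["view"])
    return T[:3,3],T[:3,:3]@d
def onz(n,px,z,st=None):
    o,d=ray(n,px,st);return (o+d*(z-o[2])/d[2])[:2]
def proj(n,p,st=None):   # world -> pixel
    c=bot.get_calibration(n)
    if n=="wrist":
        T=np.eye(4);T[:3,:3]=R.from_quat(st["eef_rot"]).as_matrix();T[:3,3]=st["tcp_pos"];V=np.linalg.inv(T@c["T_tool_cam"])
    else: V=np.array(c["view"])
    q=V@np.r_[p,1];x,y,z=q[0],-q[1],-q[2]
    if n=="wrist":
        s=np.hypot(x,y);k=np.arctan2(s,z)/s
    else:k=1/z
    return np.array([c["fx"]*x*k+c["cx"],c["fy"]*y*k+c["cy"]])
def inter(a,b):          # nearest point of two rays
    (o,d),(p,e)=a,b;A=np.stack([d,-e],1);s=np.linalg.lstsq(A,p-o,rcond=None)[0]
    P,Q=o+s[0]*d,p+s[1]*e;return (P+Q)/2,np.linalg.norm(P-Q)
def down(yaw):           # tool x axis at this world yaw, pointing down; closing line is yaw+-90deg
    return np.array([np.cos(yaw/2),np.sin(yaw/2),0,0])
def shot(name):
    st=bot.read_state();im=bot.camera("wrist");cv2.imwrite(f"pics/{name}.png",im[:,:,::-1])
    np.savez(f"pics/{name}.npz",im=im,**st);return st
E
python3 - <<'E'
from h import *
for k,px,z in [("receiver",(203,278),50),("nozzle",(197,266),30),("disc",(263,286),20),("foot",(295,234),12),("funnel",(388,262),70),("lid",(443,232),12),("blue1",(483,222),12),("blue2",(449,271),12),("timer",(436,185),40),("cup",(382,187),50),("dish",(148,304),14)]:
    p=onz("top",px,z);print(k,p.round(),np.hypot(*p).round(),proj("scene",[*p,z]).round())
for k,a,b in [("trayR front",(361,208),(375,239)),("trayL front",(272,214),(309,223)),("centrif front right top",(245,207),(281,204)),("monitor BR",(553,142),(567,241)),("monitor BL",(383,121),(432,184))]:
    P,e=inter(ray("top",a),ray("scene",b));print(k,P.round(),e.round(1))
E
```

```text
receiver [483. 305.] 571.0 [215. 216.]
nozzle [520. 324.] 612.0 [219. 215.]
disc [449. 155.] 475.0 [251. 244.]
foot [583.  57.] 585.0 [307. 234.]
funnel [ 470. -176.] 502.0 [363. 257.]
lid [ 545. -347.] 646.0 [436. 281.]
blue1 [ 561. -461.] 725.0 [483. 291.]
blue2 [ 437. -345.] 557.0 [420. 304.]
timer [ 671. -341.] 753.0 [452. 248.]
cup [ 678. -191.] 705.0 [401. 229.]
dish [435. 462.] 635.0 [165. 221.]
trayR front [ 634. -132.   24.] 3.7
trayL front [656. 106.  -3.] 21.9
centrif front right top [661. 188.  41.] 13.1
monitor BR [ 719. -617.  127.] 31.7
monitor BL [ 836. -209.  127.] 9.7
```

Run:
```python
from h import *
bot.move_ptp([583,57,200],down(0));st=shot("foot1")
print(st["t"],st["joint_pos"].round(2),st["tcp_pos"].round(1),proj("wrist",[583,57,12],st).round())
bot.move_ptp([483,305,200],down(0.48));st=shot("rec1")
print(st["t"],st["joint_pos"].round(2),st["tcp_pos"].round(1),proj("wrist",[483,305,50],st).round())
a=cv2.imread("pics/foot1.png")[40:440,120:520];b=cv2.imread("pics/rec1.png")[40:440,120:520]
cv2.imwrite("pics/v1.png",np.hstack([a,b]))
```

```text
2.6417 [ 0.43  0.23 -0.23 -0.   -1.11  1.14] [583.1  57.7 200. ] [315. 210.]
3.7333 [ 0.9   0.21 -0.26  0.   -1.1   1.15] [483.2 304.4 200. ] [314. 220.]
```

View pics/v1.png

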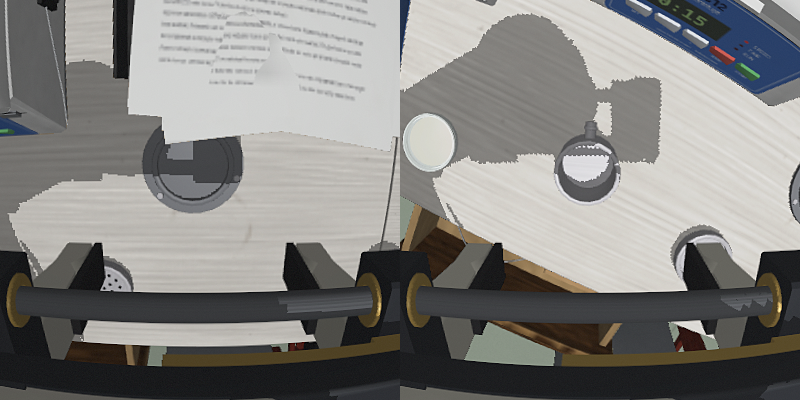

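Run:
```python
from h import *
a=cv2.imread("pics/foot1.png")[150:270,250:380];b=cv2.imread("pics/rec1.png")[150:270,245:375]
cv2.imwrite("pics/v2.png",cv2.resize(np.hstack([a,b]),None,fx=3,fy=3,interpolation=cv2.INTER_CUBIC))
st=np.load("pics/foot1.npz")
for A,B in [((282,184),(275,217)),((518,190),(357,209))]:
    print(inter(ray("wrist",A,st),ray("top",B)))
```

```text
(array([619.15342045,  92.8429335 ,  74.01564873]), np.float64(19.22635249950215))
(array([ 618.14949733, -114.12640968,   77.42493196]), np.float64(2.200232229232075))
```

View pics/v2.png

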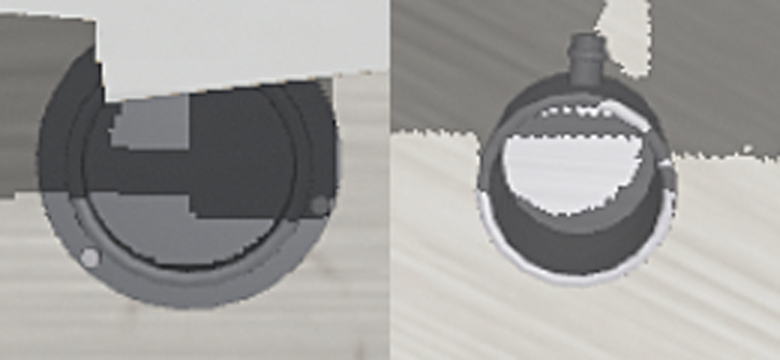

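```bash
cat >> h.py <<'E'
from scipy.optimize import least_squares
def circ(pts,z,st,r=None):
    P=np.array([onz("wrist",p,z,st) for p in pts]);m=P.mean(0)
    if r: s=least_squares(lambda v:np.hypot(*(P-v).T)-r,m)
    else: s=least_squares(lambda v:np.hypot(*(P-v[:2]).T)-v[2],[*m,30])
    print(z,s.x.round(1),"res",s.fun.round(1));return s.x
E
python3 - <<'E'
from h import *
f=np.load("pics/foot1.npz");r=np.load("pics/rec1.npz")
F=lambda L:[(250+x/3,150+y/3) for x,y in L];G=lambda L:[(245+(x-390)/3,150+y/3) for x,y in L]
i=F([(82,165),(298,165),(190,270),(110,235),(265,240)]);circ(i,12.5,f);circ(i,12.5,f,34)
o=F([(38,150),(338,150),(185,308),(75,258),(300,265)]);circ(o,6,f);circ(o,6,f,50)
c=G([(577,286),(480,192),(676,190),(505,250),(650,250)]);circ(c,50,r);x=circ(c,50,r,29)
n=onz("wrist",G([(587,42)])[0],35,r);print(n,np.degrees(np.arctan2(*(n-x)[::-1])),np.hypot(*(n-x)))
E
```

```text
12.5 [587.8  59.   34.3] res [ 0.   0.   0.1 -0.  -0.1]
12.5 [587.4  59. ] res [0.4 0.4 0.  0.  0. ]
6 [586.4  59.3  49. ] res [ 0.2 -0.4 -0.5 -0.1  0.7]
6 [587.5  59.3] res [-0.9 -1.5 -0.3 -0.4  0.5]
50 [485.7 312.7  27.8] res [ 0.6  0.1  0.3 -0.4 -0.6]
50 [487.1 313.4] res [ 1.  -1.1 -0.9 -0.6 -0.8]
[523.27397138 329.22936655] 23.57153381380929 39.49245062096343
```

Run:
```python
from h import *
bot.line_to([486,313,120],ori=down(0.42));st=shot("rec2")
p=proj("wrist",[486,313,50],st);print(p,st["tcp_pos"],st["t"])
u,v=p.astype(int);print(u-80,v-80)
a=cv2.imread("pics/rec2.png")[v-80:v+80,u-80:u+80]
cv2.imwrite("pics/v3.png",cv2.resize(a,None,fx=3,fy=3,interpolation=cv2.INTER_CUBIC))
```

```text
[314.58351178 252.83106706] [486.68482411 312.81491061 120.58155834] 4.4667
234 172
```

View pics/v3.png

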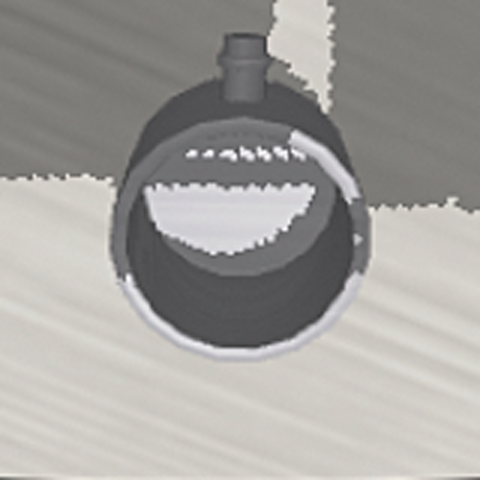

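Run:
```python
from h import *
r=np.load("pics/rec2.npz")
G=lambda L:[(234+x/3,172+y/3) for x,y in L]
c=G([(110,240),(370,240),(238,362),(145,325),(335,325),(238,117)]);circ(c,50,r);x=circ(c,50,r,29)
n=onz("wrist",G([(245,38)])[0],34,r);a=np.arctan2(*(n-x)[::-1]);print(n,a,np.hypot(*(n-x)))
x=x[:2]
bot.line_to([*x,60],ori=down(a));bot.line_to([*x,21],velocity=60)
bot.move_gripper(50,30);s=bot.read_state();print(s["width"],s["finger_force"],s["contact_force"],s["tcp_pos"])
bot.line_to([*x,120]);s=bot.read_state();print(s["width"],s["finger_force"],s["t"])
q=bot.solve_ik([587.5,59,130],down(np.pi));print(q)
```

```text
50 [485.3 313.1  28.6] res [-0.1 -0.1 -0.2  0.2  0.2  0.1]
50 [485.5 313.2] res [-0.5 -0.5 -0.4 -0.1 -0.1 -0.5]
[524.94803891 329.54482597] 0.39321367192026324 42.69557513261618
58.27638113750127 30.000419709831476 [-0.39737767  0.07608385  1.73290988] [485.55867081 313.18163183  21.16824164]
58.291894264729635 29.99968523159623 7.275
[ 0.43092634  0.30085457 -0.30850329  0.         -0.96143847 -2.00172267]
```

```bash
cat >> h.py <<'E'
def lower(x,z0,z1,lim=6,step=2,v=40):   # guarded descent; stops when upward force rises by lim
    bot.line_to([*x,z0]);bot.pause(.2);f0=bot.read_state()["contact_force"][2];z=z0
    while z>z1:
        z=max(z-step,z1);bot.line_to([*x,z],velocity=v)
        f=bot.read_state()["contact_force"]-[0,0,f0]
        if f[2]>lim:break
    s=bot.read_state();print("stop cmd",z,"tcp",s["tcp_pos"].round(2),"f",f.round(1),"w",s["width"].round(2),"t",s["t"]);return z
E
python3 - <<'E'
from h import *
x=[587.5,59]
bot.move_ptp([*x,130],down(np.pi));bot.line_to([*x,50],velocity=120)
lower(x,36,25)
bot.move_gripper(75);bot.line_to([*x,150],velocity=200)
st=shot("place1");print(st["t"],proj("wrist",[*x,56],st))
u,v=proj("wrist",[*x,56],st).astype(int);print(u-90,v-80)
cv2.imwrite("pics/v4.png",cv2.resize(cv2.imread("pics/place1.png")[v-80:v+80,u-90:u+90],None,fx=3,fy=3,interpolation=cv2.INTER_CUBIC))
E
```

```text
Traceback (most recent call last):
  File "h.py", line 43, in lower
    s=bot.read_state();print("stop cmd",z,"tcp",s["tcp_pos"].round(2),"f",f.round(1),"w",s["width"].round(2),"t",s["t"]);return z
                                                                                         ^^^^^^^^^^^^^^^^
AttributeError: 'float' object has no attribute 'round'
```

```bash
sed -i 's/s\["width"\].round(2)/s["width"]/' h.py
python3 - <<'E'
from h import *
x=[587.5,59]
s=bot.read_state();print(s["tcp_pos"],s["contact_force"],s["width"],s["t"])
bot.move_gripper(75);bot.line_to([*x,150],velocity=200)
st=shot("place1");print(st["t"],proj("wrist",[*x,56],st))
u,v=proj("wrist",[*x,56],st).astype(int);print(u-90,v-80)
cv2.imwrite("pics/v4.png",cv2.resize(cv2.imread("pics/place1.png")[v-80:v+80,u-90:u+90],None,fx=3,fy=3,interpolation=cv2.INTER_CUBIC))
E
```

```text
[587.78912019  59.03910885  27.12772587] [-3.23236701 -0.39160676  8.33362264] 58.26906955047071 12.375
13.7 [312.34254796 242.25602323]
222 162
```

View pics/v4.png

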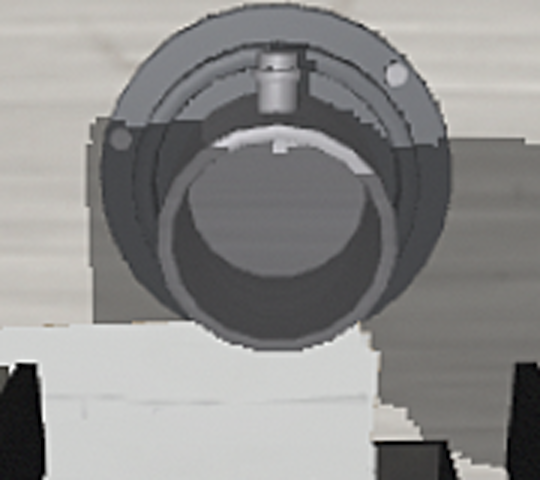

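Run:
```python
from h import *
r=np.load("pics/place1.npz")
c=[(222+x/3,162+y/3) for x,y in [(158,235),(398,235),(278,125),(278,350),(190,165+150)]]
circ(c,56,r);circ(c,56,r,29)
bot.line_to([587,59,190],velocity=250)
bot.move_ptp([449,155,120],down(np.pi));st=shot("disc1")
u,v=proj("wrist",[449,155,20],st).astype(int);print(st["t"],u-90,v-80)
cv2.imwrite("pics/v5.png",cv2.resize(cv2.imread("pics/disc1.png")[v-80:v+80,u-90:u+90],None,fx=3,fy=3,interpolation=cv2.INTER_CUBIC))
```

```text
56 [587.6  60.6  28.4] res [ 0.1  0.2 -0.2 -0.3  0.1]
56 [587.5  60.8] res [-0.3 -0.6 -0.9 -0.8 -0.3]
14.8167 222 158
```

View pics/v5.png

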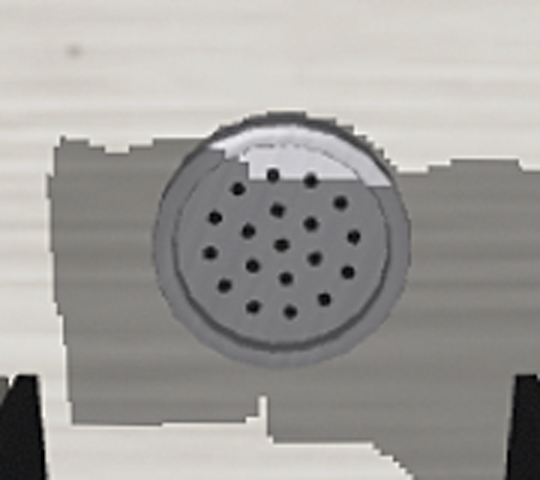

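Run:
```python
from h import *
r=np.load("pics/disc1.npz");G=lambda L:[(222+x/3,158+y/3) for x,y in L]
c=G([(154,243),(410,243),(282,125),(282,367),(190,334),(374,334)])
circ(c,20,r);x=circ(c,20,r,32);h=onz("wrist",G([(282,245)])[0],14,r);print(h)
x=(x+h)/2
bot.line_to([*x,40],velocity=150);bot.line_to([*x,4],velocity=60);print(bot.read_state()["contact_force"])
bot.move_gripper(55,30);s=bot.read_state();print(s["width"],s["finger_force"],s["contact_force"],s["tcp_pos"])
bot.line_to([*x,130],velocity=200);s=bot.read_state();print(s["width"],s["finger_force"],s["t"])
st=shot("disc2")
```

```text
20 [451.5 157.8  31.3] res [-0.1 -0.1 -0.  -0.6  0.4  0.4]
20 [451.2 157.8] res [-0.7 -0.8 -1.  -0.9 -0.1 -0.1]
[451.78399649 157.82343485]
[-0.18316137 -0.42596845 -0.16730328]
62.60040481665619 30.000336156226695 [-0.37574051  0.40497027  1.16222831] [451.6416893  157.96129567   4.2955872 ]
63.1192803548169 29.99970790464431 17.4667
```

Run:
```python
import cv2
cv2.imwrite("pics/v6.png",cv2.resize(cv2.imread("pics/disc2.png")[220:420,180:450],None,fx=2.7,fy=2.7,interpolation=cv2.INTER_CUBIC))
```

```text
(no output)
```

View pics/v6.png

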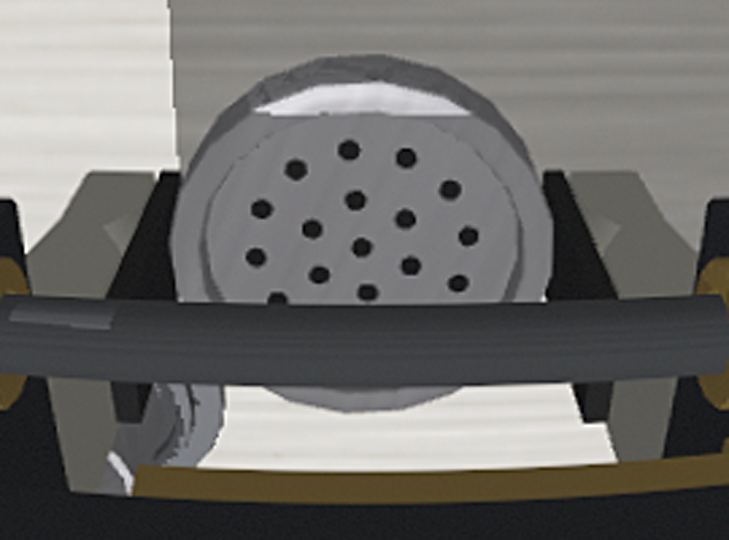

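Run:
```python
from h import *
r=np.load("pics/disc2.npz");t=r["tcp_pos"];h=onz("wrist",(180+362/2.7,220+247/2.7),t[2]+9.7,r);print("hole-tcp",h-t[:2])
x=[587.5,59]
bot.move_ptp([*x,130],down(np.pi));bot.line_to([*x,75],velocity=150)
lower(x,62,51)
bot.move_gripper(80);bot.line_to([*x,165],velocity=200)
st=shot("place2")
u,v=proj("wrist",[*x,70],st).astype(int);print(st["t"],u-90,v-80)
cv2.imwrite("pics/v7.png",cv2.resize(cv2.imread("pics/place2.png")[v-80:v+80,u-90:u+90],None,fx=3,fy=3,interpolation=cv2.INTER_CUBIC))
```

```text
hole-tcp [0.01154575 1.27883334]
stop cmd 52 tcp [588.08  59.09  54.12] f [-5.   0.6 18.2] w 63.065518692806286 t 20.4417
21.7167 222 161
```

View pics/v7.png

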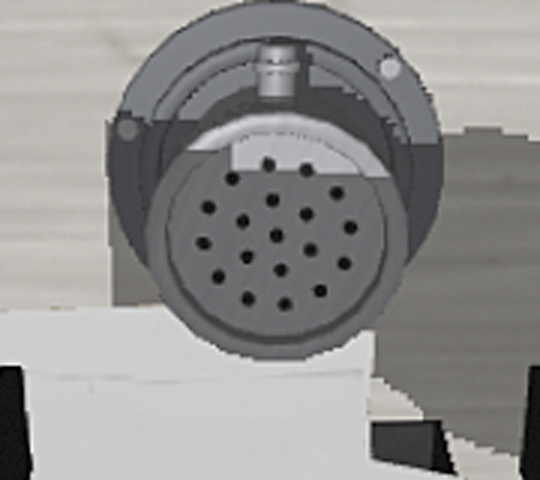

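Run:
```python
from h import *
r=np.load("pics/place2.npz");print("disc",onz("wrist",(222+277/3,161+236/3),64,r))
bot.line_to([587.5,59,200],velocity=250)
bot.move_ptp([470,-176,160],down(np.pi));st=shot("fun1")
u,v=proj("wrist",[470,-176,70],st).astype(int);print(st["t"],st["joint_pos"].round(2),u-90,v-80)
cv2.imwrite("pics/v8.png",cv2.resize(cv2.imread("pics/fun1.png")[v-80:v+80,u-90:u+90],None,fx=3,fy=3,interpolation=cv2.INTER_CUBIC))
```

```text
disc [588.19908095  60.48421237]
23.0917 [ 0.03  0.13 -0.46  0.   -0.98 -1.61] 221 161
```

View pics/v8.png

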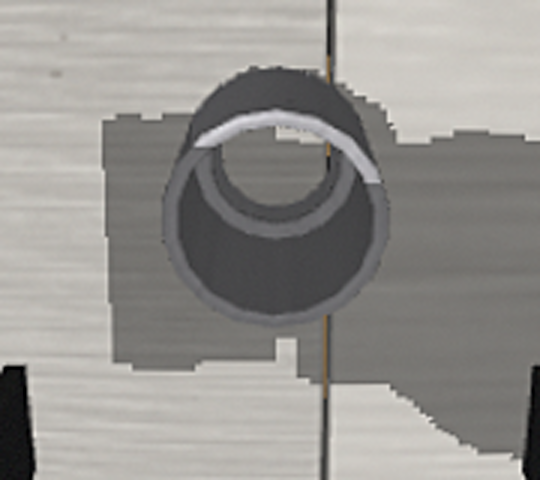

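Run:
```python
from h import *
r=np.load("pics/fun1.npz");G=lambda L:[(221+x/3,161+y/3) for x,y in L]
c=G([(162,218),(389,218),(276,110),(276,325),(197,298),(355,298)])
circ(c,70,r);x=circ(c,70,r,27);x[1]-=1.3
bot.line_to([*x,90],velocity=150);bot.line_to([*x,30],velocity=80);print(bot.read_state()["contact_force"])
bot.move_gripper(45,30);s=bot.read_state();print(s["width"],s["contact_force"],s["tcp_pos"])
bot.line_to([*x,200],velocity=200)
x=[588.2,59.1]
bot.move_ptp([*x,200],down(np.pi));bot.line_to([*x,120],velocity=150)
lower(x,104,91)
bot.move_gripper(75);bot.line_to([*x,215],velocity=200)
st=shot("place3")
u,v=proj("wrist",[*x,134],st).astype(int);print(st["t"],u-90,v-80)
cv2.imwrite("pics/v9.png",cv2.resize(cv2.imread("pics/place3.png")[v-80:v+80,u-90:u+90],None,fx=3,fy=3,interpolation=cv2.INTER_CUBIC))
```

```text
70 [ 465.4 -175.1   26.5] res [ 0.  -0.1 -0.1 -0.5  0.3  0.4]
70 [ 465.2 -175.1] res [-0.5 -0.5 -0.7 -0.8 -0.1  0. ]
[-0.34747816 -0.32317934  0.05818971]
52.60225030534846 [ 0.00405355 -0.33606925  0.97207879] [ 465.26870275 -176.38172483   30.16431667]
stop cmd 92 tcp [588.97  59.08  93.85] f [-3.9  0.6 12.8] w 52.42742330230369 t 29.9
31.3 222 168
```

View pics/v9.png

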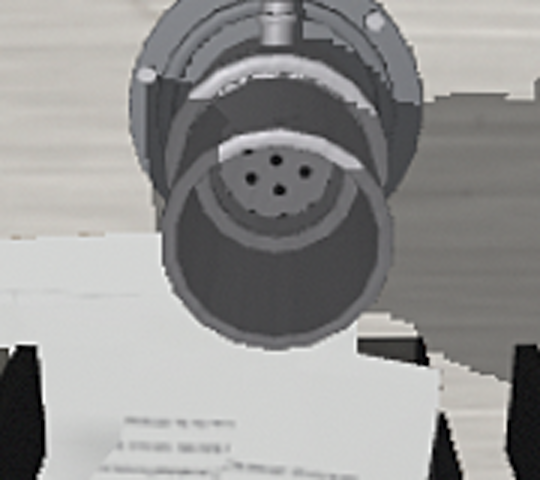

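Run:
```python
from h import *
r=np.load("pics/place3.npz");c=[(222+x/3,168+y/3) for x,y in [(162,240),(392,240),(277,130),(277,350),(197,322),(357,322)]]
circ(c,134,r);circ(c,134,r,27)
bot.line_to([588,59,250],velocity=250)
bot.move_ptp([545,-347,120],down(np.pi));bot.move_gripper(45);st=shot("lid1")
u,v=proj("wrist",[545,-347,12],st).astype(int);print(st["t"],u-110,v-80)
cv2.imwrite("pics/v10.png",cv2.resize(cv2.imread("pics/lid1.png")[v-80:v+80,u-110:u+110],None,fx=3,fy=3,interpolation=cv2.INTER_CUBIC))
```

```text
134 [589.1  60.5  26.4] res [-0.3 -0.3  0.2 -0.2  0.3  0.3]
134 [588.9  60.5] res [-0.9 -0.9 -0.7 -0.5 -0.1 -0.1]
33.9417 202 154
```

View pics/v10.png

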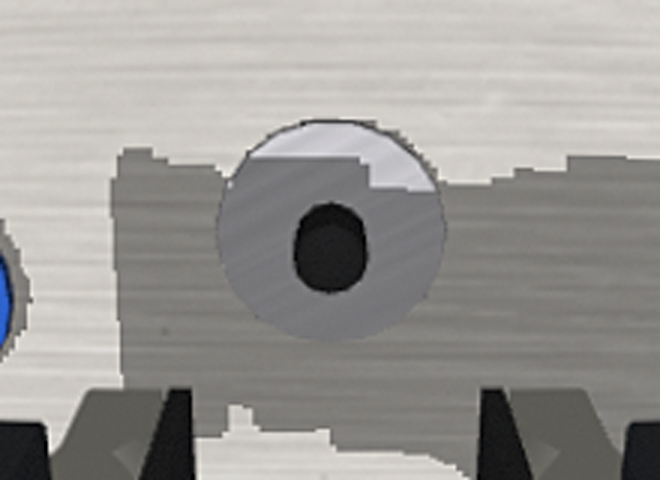

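Run:
```python
from h import *
r=np.load("pics/lid1.npz");G=lambda L:[(202+x/3,154+y/3) for x,y in L]
c=G([(217,230),(446,230),(331,122),(331,341),(251,311),(412,311)])
circ(c,12,r);x=circ(c,12,r,29);x[1]-=1.3
bot.line_to([*x,50],velocity=150);bot.line_to([*x,15],velocity=60);print(bot.read_state()["contact_force"])
bot.move_gripper(8,30);s=bot.read_state();print(s["width"],s["contact_force"],s["tcp_pos"])
bot.line_to([*x,60],velocity=100);bot.line_to([*x,250],velocity=200)
x=[589,59.1]
bot.move_ptp([*x,250],down(np.pi));s=bot.read_state();print(s["width"],s["finger_force"],s["t"])
bot.line_to([*x,170],velocity=150)
lower(x,153,140)
bot.move_gripper(45);bot.line_to([*x,260],velocity=200)
st=shot("place4")
u,v=proj("wrist",[*x,140],st).astype(int);print(st["t"],u-90,v-80)
cv2.imwrite("pics/v11.png",cv2.resize(cv2.imread("pics/place4.png")[v-80:v+80,u-90:u+90],None,fx=3,fy=3,interpolation=cv2.INTER_CUBIC))
```

```text
12 [ 543.1 -346.9   28.7] res [-0.1 -0.   0.  -0.2  0.2  0.1]
12 [ 543.  -346.9] res [-0.4 -0.4 -0.5 -0.4 -0.1 -0.1]
[-0.41553571 -0.06655356  1.42401508]
17.07749671950558 [-0.35824883  0.15352473  1.38431721] [ 543.05182384 -348.20156193   15.20939032]
16.819385480245085 29.9996130913496 39.1417
stop cmd 141 tcp [590.21  59.24 142.9 ] f [-1.6  0.4 10.7] w 17.005603157247865 t 41.7917
43.2333 222 151
```

View pics/v11.png

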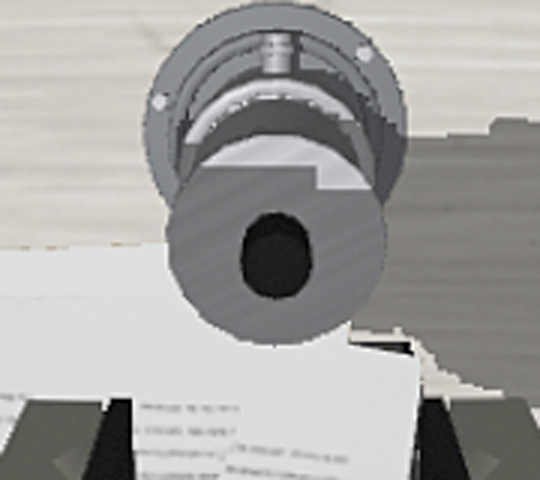

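Run:
```python
from h import *
bot.line_to([500,59,300],velocity=250);bot.move_ptp([350,450,300],down(0.0));bot.pause(.5)
im=bot.camera("scene")[:,:,::-1];cv2.imwrite("pics/scene9.png",im)
z=[proj("scene",[589,59,h]) for h in (0,160)];print(z)
cv2.imwrite("pics/v12.png",cv2.resize(im[110:310,140:400],None,fx=3,fy=3,interpolation=cv2.INTER_CUBIC))
```

```text
[array([307.12252985, 236.35454587]), array([306.21870874, 185.96368057])]
```

View pics/v12.png

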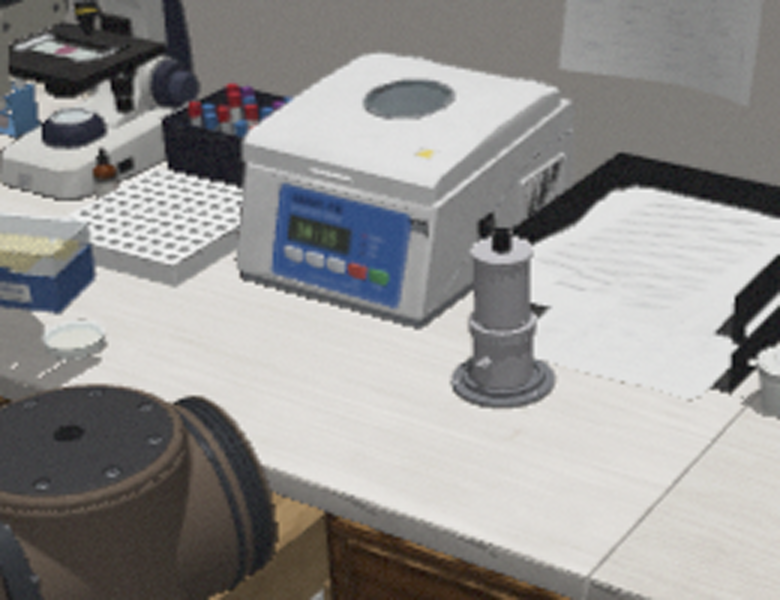

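The stack stands upright and level on the foot, with its top at about crop pixel (502,232), where the projection puts it. The dish and cup are undisturbed, and the arm is clear.

```bash
python3 -c "
from plant import bot
print(bot.close_job())"
```

```text
the job is handed in; nothing more can be done
None
```

The filter holder is assembled on the foot in the order asked (receiver cup, disc, funnel, lid). Each part stopped within about 0.2 mm of its expected seated height, the last picture shows the stack upright, the robot never approached the timer, specimen cup or dish, and the job was handed in after about 46 s of the 115 s.

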